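# Shut the tagged air valve in the bench air box

## Task

The airbrushing is over, so shut off the air at the bench box: slide the box's sheet cover along its tracks, fully aside over the fixed half of the box, and leave it lying there; then push the lever of the valve that carries the round tag clockwise, a quarter turn, until it is fully shut, square across its pipe. Do it all by gentle pushes with the fingertips, gripping nothing: do not lift the cover out of its tracks, leave the untagged valve open as it is, and do not pick up or shove about the pots, jars and other things on the bench. Finish with the hand clear of everything.

Things in the scene. Friction and masses are not known exactly. Their poses are not given: they have to be found in the camera images.
- air_box: Grey steel compressed-air box fixed to the bench, 580 mm long (its y), 210 mm deep (its x); origin at the centre of its underside. Its front (-x, with couplers, gauge and knob) faces the robot. Its +y half has a fixed roof, its -y half an open hatch under the cover. Two cover tracks at z 110 mm run along y between guide strips (top at z 120 mm), with end stops (inner faces y -284, +284 mm).
- hatch (a point): Centre of the hatch's clear opening (174 mm along the box's x, 260 mm along its y), at the track height, 110 mm above the bench. Inside, an aluminium manifold lies along the far wall (from 58 mm beyond this point, top at z 69 mm) and two quarter-turn ball valves stand in front of it, pivots 108 mm apart along y, alike but for the tag; which is on the left varies. Each valve's pipe runs along the box's x.
- cover: Loose grey steel cover, 192 mm (its x) by 275 mm (its y) by 5 mm, about 0.9 kg, lying in the tracks; origin at the centre of its underside, axes as the box's. It starts over the hatch, near y -145 mm in the box frame or ajar by up to 15 mm, and slides towards the box's +y (friction only, 3 to 10 N) up to the stop at y +146 mm; the hatch is clear from y +117 mm on.
- cover_handle (a point): Middle of the round bar of the cover's low bow handle, 21 mm above the cover's underside (131 mm above the bench) over the cover's centre; the bar is 10 mm thick, runs 100 mm along the cover's x, on a post at each end. The cover's top face is 16 mm below this point.
- tagged_lever (a joint): Angle of the tagged valve's lever, rad. At 0 (open) it points along its pipe to the box's -x (front); it grows clockwise seen from above to a solid stop at 1.571 (shut), where it points to the box's +y, square across the pipe. It starts at 0 to 0.25, turns against a steady friction of about 0.3 N m (5 N at the sleeve) and stays where it is left.
- tagged_valve: The tagged valve, brass body with its lever on top, fixed in the box; origin on the lever's upright pivot axis, at bench height (z 0), axes as the box's. The lever's mid-height is z 81.5 mm.
- tagged_grip (a point): Middle of the black sleeve on the tagged lever, 61 mm from the pivot. Sleeve 34 mm long (44 to 78 mm from the pivot), 18 mm wide, 10 mm high (z 76.5 to 86.5 mm). Between it and the pivot is a 15 mm wide steel strip with the tag riveted on top: a flat round pale metal disc, 34 mm across, 2 mm thick, centred 27 mm from the pivot. The pipe below the lever has its top at z 60.5 mm.
- plain_lever (a joint): The same for the other, untagged valve; it also starts open, at 0 to 0.25, and must be left as it is.
- plain_valve: The untagged valve, the same; origin on its lever's pivot axis at bench height.
- plain_grip (a point): Middle of the sleeve of the untagged valve's lever, 61 mm from its pivot; the lever is the same but has no round tag.
- sugar_pot: White and yellow lidded ceramic pot, 104 mm across, 133 mm high, standing on a paper doily beyond the box; origin at the centre of its underside. Leave alone.
- glaze_jar: Glaze jar with white cap, 56 mm across, 70 mm high, in front of the box; origin at the centre of its underside. Leave alone.
- rinse_mug: White mug, 80 mm across, 85 mm high, in front of the box; origin at the centre of its underside. Leave alone.
- test_bowl: Terracotta bowl, 110 mm across, 45 mm high, beside the box's hatch end; origin at the centre of its underside. Leave alone.
- thinner_bottle: Small bottle with black cap, 52 mm across, 110 mm high, beyond the hatch half of the box; origin at the centre of its underside. Leave alone.
- hose_tail: Spare brass hose tail, 26 mm across, 42 mm high, standing close in front of the box between jar and mug; origin at the centre of its underside. Leave alone.

How it is judged:
By the outcome, as a careful person would: the job done as asked, in the order asked, and still so for the second after the job is handed in, with the robot touching nothing.
It also fails if it takes over 51 s, if anything falls off the work surface, if the arm or the gripper's body presses on something with over 40 N, if the wrist force passes 120 N, or if a joint passes its speed limit or range.

## Robot

A 6-joint arm with a two-finger parallel gripper is mounted at the origin on the work surface. World frame = base frame: x ahead of the robot, y to its left, z up, the work surface at z = 0. Lengths are in m, angles in rad, forces in N, time in s.
With the tool pointing down it reaches from about 0.3 to 0.85 m from the base axis. Payload 5.4 kg.
Tool frame: the origin (TCP) lies on the centre line of the jaws, within the pads' length; the fingertips stand 25 mm ahead of it and the grasp point (between the pads) lies 6 mm ahead of it (manip.tip_extent is the distance from the TCP to the fingertips, in m); x points along the fingers, z is the direction in which the jaws open and shut, and the axes are right-handed (so a half turn about x gives the same grasp; the last joint's range is limited). The gripper opens to 85 mm and grips with 20 to 120 N. Pads are 22 mm wide; open, the fingers measure 114 mm over their backs; the gripper's body (76 mm by 85 mm) begins 54 mm behind the grasp point. The pads swing forward as they close: fully open they stand 13 mm farther back than shut.
Start: joints at [-1.353, 0.158, 1.597, -0, 1.386, -0.21], TCP at [0.239, -0.523, 0.256] pointing down, gripper open.
Joint ranges: [-2.91, 2.91], [-0.94, 2.29], [0.18, 2.7], [-1.29, 4.43], [0.17, 2.64], [-3, 3]. Speed limits (rad/s): [2.57, 2.57, 3.14, 3.14, 3.14, 3.14].

## Interface

Orientations are given as a unit quaternion [x, y, z, w].
In Python, from rig import manip gives the robot as it stands. The module is installed in compiled form; this text tells all that it offers.
- The arm moves only by the tool apply_moves, never from a script. Its arguments are lists of equal length, an entry for each row: "translation": the shift along the tool's x, y, z in m, a list of three; "roll": the turn about the tool's x in rad. A call has 1 to 8 rows; each row is the pose to reach, as a shift and turn from the pose measured when the call began, along the tool's axes at that moment; what a row does not reach only later rows make up. A row lasts 1/12 s, in which the tool goes at most 41.7 mm and 7.16 degrees, less where a joint would pass 70% of its speed; a pose out of reach is approached as far as the arm can. A call with a gripper value outside its range is refused whole. "hand" is the closure, from -1 (fully open) to 1 (shut), so that 0 is half open, set as the call begins (left out, the last holds). The fingers move at their own pace and stop on an object; "newtons" is the grip in N (left out, the last holds). Time passes only in rows, so rows that repeat a pose let the fingers close. It gives the time, the measured TCP pose, the force and the opening at its end, in the units of the state.
- manip.get_state(): the state, without advancing time (a new reading comes with each control period).
- manip.grab_frame(name): name is "side" or "top" or "wrist"; returns a dict with "color" (384x512x3 uint8, red, green, blue), "mtx" (3x3 intrinsics, pixels), "R" (3x3) and "t" (3): a world point X has camera coordinates R X + t; the wrist camera has in their place "hand_eye" (4x4, takes a point from camera to tool coordinates, whose origin is the TCP and whose axes are the tool frame's). Camera axes: x right, y down, z forward; pixel columns grow to the right and rows downward; lengths in m; the calibration is good to about 2 mm. The wrist camera is an equidistant fisheye: a pixel r from the principal point sees the ray r / f radians off the axis. A picture is of the moment at which its call begins: read the wrist's pose just before it. There is no depth.
- manip.job_done(): hands the job in, once; it reports no verdict.
The state is a dict: "clock": time; "q": joint angles; "dq": joint speeds; "tau": joint torques, N m; "position": TCP position; "tool_rot": TCP orientation; "ft_force": force on the tool from outside, world axes, zero at the start; "wrist_torque": the same for the moment, N m; "finger_gap": finger opening in m.
Only numpy, scipy, OpenCV 4.12 (cv2) and the standard library are available. Lean on these libraries where they do the work, as an engineer would, in place of code of your own. Each camera call takes 0.05 s, during which the arm holds its last target.

## Working session

There is one attempt and no reset: what is moved stays moved. The work goes in short steps, Python scripts to look and compute and a tool call to move; the robot and the scene stay as the last step left them, time stands still between calls to the robot, and variables do not carry over. Pictures are saved under pics/ and viewed, and the job is handed in when it is done.

Besides the shell and the picture viewer there is one more tool, called after "Request:" as name(argument=value, ...), one argument or row to a line, values as JSON. apply_moves: Moves the arm, as the interface text tells. Its arguments: {"type":"object","properties":{"translation":{"type":"array"},"roll":{"type":"array"},"hand":{"type":"number"},"newtons":{"type":"number"}},"required":["translation","roll"]}

```bash
mkdir -p pics; cat > h.py <<'E'
import numpy as np, cv2
from rig import manip
from scipy.spatial.transform import Rotation as Ro
def snap(n,f):
    s=manip.get_state(); d=manip.grab_frame(n); cv2.imwrite('pics/'+f+'.png',cv2.cvtColor(d['color'],cv2.COLOR_RGB2BGR))
    np.savez('pics/'+f+'.npz',pos=s['position'],rot=s['tool_rot'],**{k:v for k,v in d.items()}); return s,d
def ray(z,u,v):
    m=z['mtx']
    if 'R' in z:
        d=np.linalg.inv(m)@[u,v,1]; R=z['R']; return -R.T@z['t'], R.T@d
    x=(u-m[0,2]); y=(v-m[1,2]); r=np.hypot(x,y)+1e-9; th=r/m[0,0]
    dc=np.array([np.sin(th)*x/r,np.sin(th)*y/r,np.cos(th)])
    H=z['hand_eye']; T=Ro.from_quat(z['rot']).as_matrix()
    return T@H[:3,3]+z['pos'], T@H[:3,:3]@dc
def at(f,u,v,h):
    z=np.load('pics/'+f+'.npz'); o,d=ray(z,u,v); return o+d*(h-o[2])/d[2]
def proj(f,X):
    z=np.load('pics/'+f+'.npz');X=np.array(X);m=z['mtx']
    if 'R' in z:
        c=z['R']@X+z['t'];p=m@c;return p[:2]/p[2]
    T=Ro.from_quat(z['rot']).as_matrix();H=z['hand_eye'];c=H[:3,:3].T@(T.T@(X-z['pos'])-H[:3,3])
    th=np.arctan2(np.hypot(c[0],c[1]),c[2]);a=c[:2]/np.hypot(c[0],c[1]);return m[:2,2]+m[0,0]*th*a
def crop(f,x0,y0,x1,y1,k,o):
    i=cv2.imread('pics/'+f+'.png')[y0:y1,x0:x1]; cv2.imwrite('pics/'+o+'.png',cv2.resize(i,None,fx=k,fy=k,interpolation=cv2.INTER_CUBIC))
E
python3 - <<'E'
from h import *
for n in ['side','top','wrist']:
    s,d=snap(n,n+'0')
print(s); print({k:v for k,v in d.items() if k!='color'}, manip.tip_extent)
E
```

```text
{'clock': 0.1, 'q': array([-1.35307622e+00,  1.58976804e-01,  1.59809269e+00,  1.57288983e-05,
        1.38623281e+00, -2.10097011e-01]), 'dq': array([ 1.00769337e-04, -1.15412630e-03, -3.52451712e-03, -2.07530491e-06,
       -3.37001623e-04, -1.28033966e-03]), 'tau': array([-5.89545034e-04, -3.96991038e+01, -3.32338464e+01, -3.65964970e-04,
        4.23919031e-03,  4.50145947e-07]), 'position': array([ 0.23843512, -0.5226841 ,  0.25542734]), 'tool_rot': array([ 0.38289422,  0.59516924, -0.3820349 ,  0.59431887]), 'ft_force': array([ 0.68460002,  1.02151735, -0.08690467]), 'wrist_torque': array([-0.01688434,  0.03508855,  0.02774252]), 'finger_gap': 0.0855590447906051}
{'mtx': array([[297.31863964,   0.        , 257.28010092],
       [  0.        , 297.31863964, 192.67212825],
       [  0.        ,   0.        ,   1.        ]]), 'hand_eye': array([[ 1.27664169e-03, -3.16366876e-01,  9.48636058e-01,
        -1.18081915e-01],
       [ 6.51953563e-04, -9.48636366e-01, -3.16367856e-01,
         8.15823304e-02],
       [ 9.99998973e-01,  1.02235505e-03, -1.00481222e-03,
         1.57696917e-04],
       [ 0.00000000e+00,  0.00000000e+00,  0.00000000e+00,
         1.00000000e+00]])} 0.025
```

View pics/side0.png

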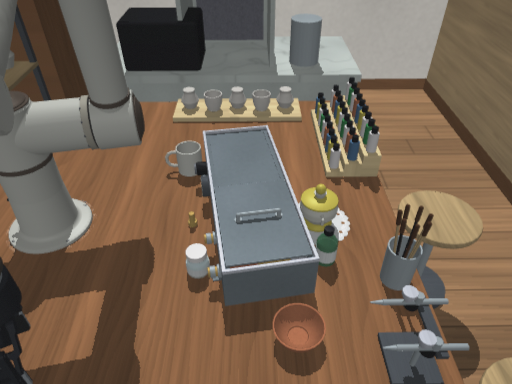

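View pics/top0.png

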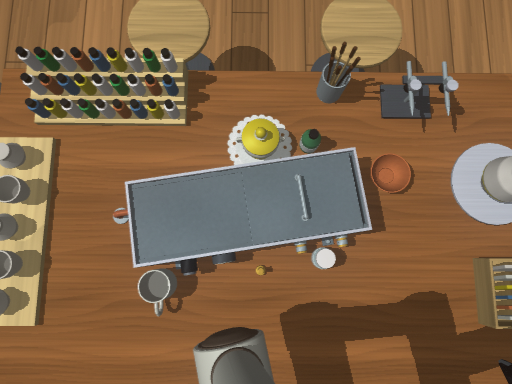

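View pics/wrist0.png

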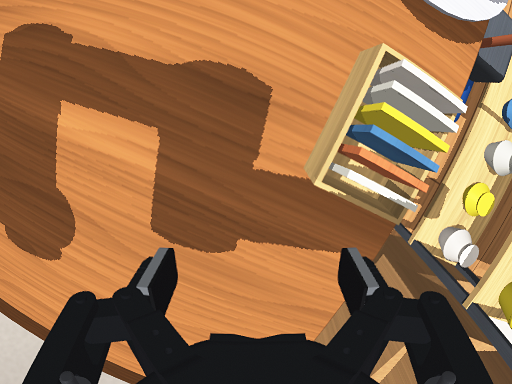

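The top view shows the box from about (127,182) to (370,230). The handle is near (303,198), the bowl at (391,174), the jar at (324,258), the bottle at (310,140) and the pot at (260,138). I'll enlarge it to measure.

```bash
python3 - <<'E'
from h import *
crop('top0',230,130,400,280,4.5,'c1')
crop('top0',110,130,280,280,4.5,'c2')
E
```

```text
(no output)
```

View pics/c1.png

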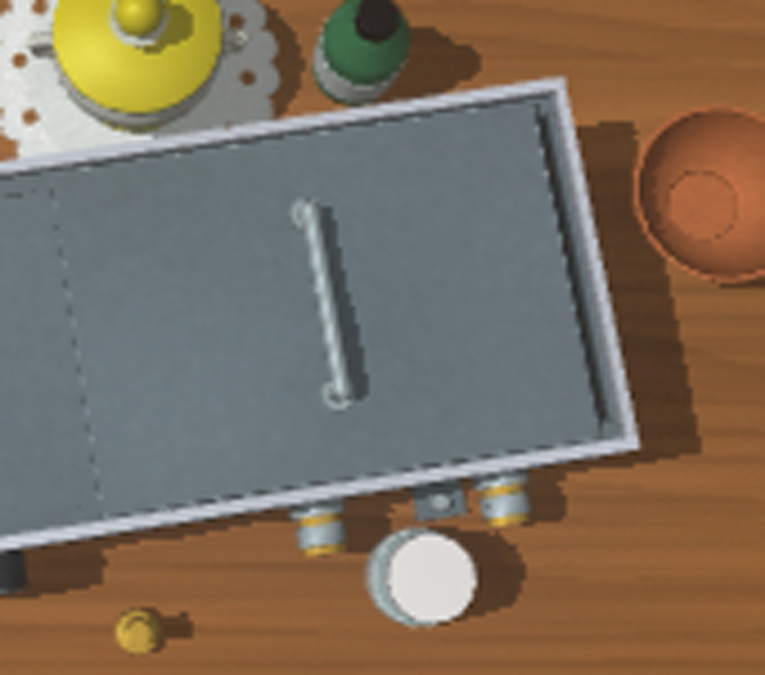

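View pics/c2.png

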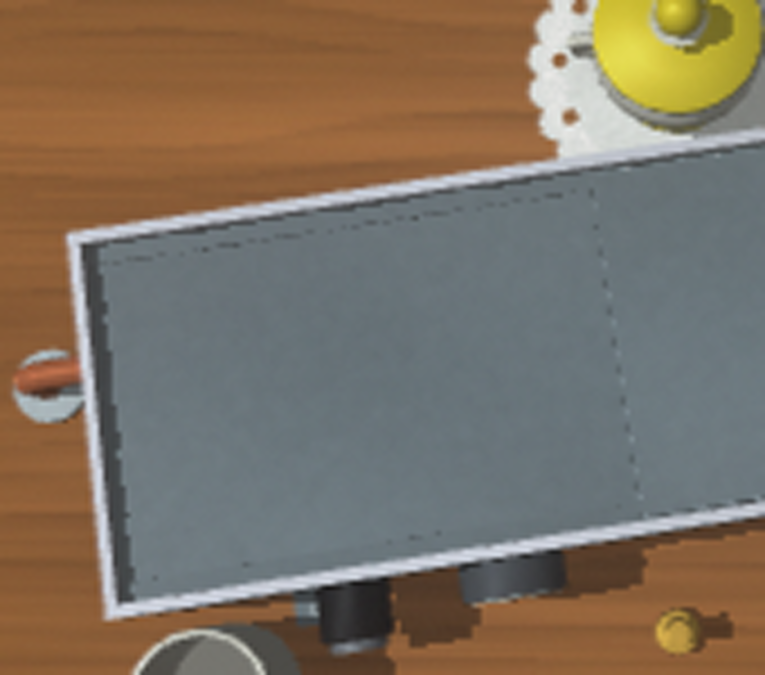

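```bash
python3 - <<'E'
from h import *
c=lambda x,y,ox:(ox+x/4.5-.5,130+y/4.5-.5)
P=[at('top0',*c(565,79,230),.12),at('top0',*c(637,445,230),.12),at('top0',*c(108,617,110),.12),at('top0',*c(68,235,110),.12)]
P=np.array(P);print(P.round(4))
L=[np.linalg.norm(P[i]-P[i-1]) for i in range(4)];print(L)
ctr=P.mean(0);ey=(P[2]+P[3]-P[0]-P[1]);ex=(P[0]+P[3]-P[1]-P[2]);ey/=np.linalg.norm(ey);ex/=np.linalg.norm(ex)
yaw=np.arctan2(-ey[0],ey[1]);print(ctr,yaw,np.arctan2(ex[1],ex[0]))
H=[at('top0',*c(313,210,230),.133),at('top0',*c(343,393,230),.133)];print(H)
m=np.mean(H,0);d=m-ctr;print('handle box', d@ex,d@ey)
R=np.array([[np.cos(yaw),-np.sin(yaw)],[np.sin(yaw),np.cos(yaw)]])
for n,b in dict(h0=(0,-.145),h1=(0,.146),hatch=(0,-.14)).items(): print(n,ctr[:2]+R@b)
for n,u in dict(pot=(137,14,.133),bottle=(378,15,.11),jar=(430,578,.07)).items(): print(n,at('top0',*c(u[0],u[1],230),u[2]))
z=np.load('pics/top0.npz');print(-z['R'].T@z['t'])
E
```

```text
[[ 0.698  -0.2404  0.12  ]
 [ 0.494  -0.2716  0.12  ]
 [ 0.4007  0.298   0.12  ]
 [ 0.6051  0.3318  0.12  ]]
[np.float64(0.5796917359763938), np.float64(0.2063435890694069), np.float64(0.5772045321037886), np.float64(0.20719255209395052)]
[0.54948089 0.0294601  0.12      ] 0.16162925985245663 0.15808989827783337
[array([ 0.61958425, -0.09645947,  0.133     ]), array([ 0.52005621, -0.1111713 ,  0.133     ])]
handle box -0.0008961448908660789 -0.13481156323290067
h0 [ 0.57281522 -0.11365003]
h1 [0.52598563 0.17355719]
hatch [ 0.57201059 -0.1087152 ]
pot [ 7.29515592e-01 -3.39618038e-04  1.33000000e-01]
bottle [ 0.73754831 -0.13781063  0.11      ]
jar [ 0.42218849 -0.16709307  0.07      ]
[0.43599054 0.0150264  1.04579764]
```

```bash
cat >> h.py <<'E'
C=np.array([.5495,.0295]); YAW=.160
Rb=np.array([[np.cos(YAW),-np.sin(YAW)],[np.sin(YAW),np.cos(YAW)]])
def w(bx,by): return C+Rb@[bx,by]
def b(X): return Rb.T@(np.array(X)[:2]-C)
def plan(pts,psi=None):
    """pts: list of (bx,by,z tcp); psi: world heading of tool y"""
    s=manip.get_state();T=Ro.from_quat(s['tool_rot']).as_matrix()
    print('tool axes',T.round(3).tolist(),'pos',s['position'].round(4),'box',b(s['position']).round(4),'F',s['ft_force'].round(1),'gap',round(s['finger_gap'],4),'t',s['clock'])
    h=np.arctan2(T[1,1],T[0,1]); print('heading y rel box',h-YAW)
    for p in pts:
        W=np.r_[w(p[0],p[1]),p[2]]; print(p,'->',(T.T@(W-s['position'])).round(4), 'n', np.linalg.norm(W-s['position'])/.0417)
    if psi is not None:
        e=(psi+YAW-h+np.pi)%(2*np.pi)-np.pi; print('roll (if x down)',-e)
E
python3 - <<'E'
from h import *
plan([(0,-.20,.255),(0,-.20,.145)],0)
E
```

```text
tool axes [[-0.0, 0.91, 0.415], [0.001, 0.415, -0.91], [-1.0, 0.0, -0.001]] pos [ 0.2384 -0.5228  0.2555] box [-0.3951 -0.4957] F [ 0.9  0.4 -0.3] gap 0.0853 t 0.15
heading y rel box 0.26777530182801135
(0, -0.2, 0.255) -> [ 0.0009  0.4592 -0.1806] n 11.833952729066718
(0, -0.2, 0.145) -> [ 0.1109  0.4592 -0.1804] n 12.127255645934712
roll (if x down) 0.26777530182801135
```

Request:
apply_moves(
  translation=[
    [0,0.037,-0.015],
    [0,0.074,-0.03],
    [0,0.111,-0.045],
    [0,0.148,-0.06],
    [0,0.185,-0.075],
    [0,0.222,-0.09],
    [0,0.26,-0.104],
    [0,0.298,-0.118],
  ],
  roll=[0.04,0.08,0.12,0.16,0.2,0.24,0.268,0.268],
  hand=1,
  newtons=20,
)

```text
clock: 0.82
position: [0.4616, -0.29, 0.2556]
tool_rot: [0.459, 0.538, -0.459, 0.538]
ft_force: [1.3, -1.0, -0.1]
finger_gap: -0.0003
```

```bash
python3 - <<'E'
from h import *
plan([(0,-.20,.255),(0,-.20,.165)],0)
E
```

```text
tool axes [[-0.0, 0.987, 0.158], [0.002, 0.158, -0.987], [-1.0, -0.0, -0.002]] pos [ 0.4616 -0.29    0.2556] box [-0.1377 -0.3014] F [ 1.3 -1.  -0.1] gap -0.0003 t 0.8167
heading y rel box -0.0016500691479638674
(0, -0.2, 0.255) -> [ 0.0008  0.1375 -0.1016] n 4.1010002408079576
(0, -0.2, 0.165) -> [ 0.0908  0.1376 -0.1015] n 4.641322388809114
roll (if x down) -0.0016500691479639507
```

Request:
apply_moves(
  translation=[
    [0,0.03,-0.025],
    [0,0.06,-0.05],
    [0,0.09,-0.075],
    [0.02,0.12,-0.095],
    [0.045,0.1375,-0.1015],
    [0.07,0.1375,-0.1015],
    [0.09,0.1375,-0.1015],
    [0.09,0.1375,-0.1015],
  ],
  roll=[0,0,0,0,0,0,0,0],
)

```text
clock: 1.48
position: [0.5784, -0.1658, 0.16]
tool_rot: [0.458, 0.542, -0.459, 0.534]
ft_force: [-0.7, 0.2, -0.3]
finger_gap: -0.0004
```

```bash
python3 - <<'E'
from h import *
snap('wrist','w1');snap('side','s1')
plan([(0,-.17,.145)],0)
crop('s1',180,110,350,270,4.5,'s1c')
for X in [w(0,-.135)]: print(proj('w1',np.r_[X,.131]),proj('s1',np.r_[X,.131]))
E
```

```text
tool axes [[-0.002, 0.987, 0.158], [0.002, 0.158, -0.987], [-1.0, -0.002, -0.003]] pos [ 0.5808 -0.1677  0.1652] box [-0.0005 -0.1997] F [ 0.4 -1.5  0.4] gap -0.0002 t 1.5833
heading y rel box -0.0016652674332956197
(0, -0.17, 0.145) -> [ 0.0203  0.0005 -0.0296] n 0.8614575125092737
roll (if x down) -0.0016652674332955364
[150.97892371 240.49110089] [257.83497576 212.91603392]
```

View pics/w1.png

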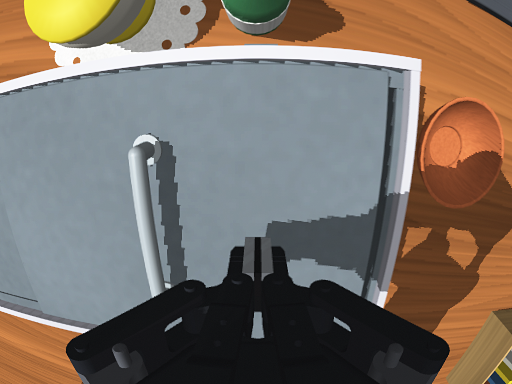

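View pics/s1c.png

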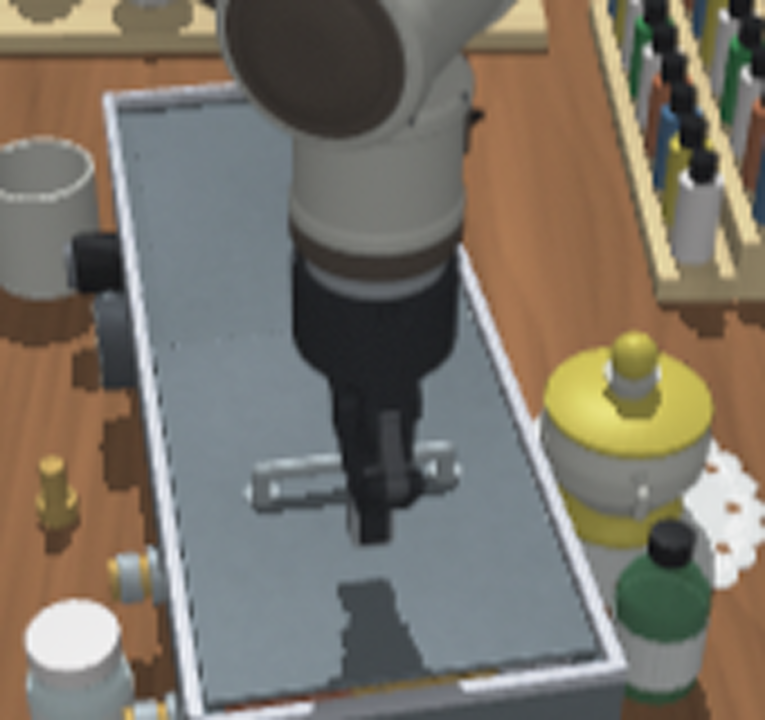

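The wrist and side views show the closed fingers over the cover, on the -y side of the handle. The bar lands where it was predicted, near (147,240) in the wrist view. Next I lower the tips and come up to the bar.

Request:
apply_moves(
  translation=[
    [0.01,0.0005,-0.01],
    [0.02,0.0005,-0.02],
    [0.02,0.0005,-0.025],
    [0.02,0.0005,-0.032],
    [0.02,0.0005,-0.04],
    [0.02,0.0005,-0.048],
    [0.02,0.0005,-0.056],
    [0.02,0.0005,-0.064],
  ],
  roll=[0,0,0,0,0,0,0,0],
)

```text
clock: 2.25
position: [0.5715, -0.1044, 0.1461]
tool_rot: [0.459, 0.538, -0.459, 0.538]
ft_force: [0.7, -4.1, -0.4]
finger_gap: -0.0004
```

```bash
python3 - <<'E'
from h import *
snap('side','s2')
plan([(0,.125,.145)],0)
crop('s2',180,110,350,270,4.5,'s2c')
E
```

```text
tool axes [[-0.002, 0.987, 0.158], [0.003, 0.158, -0.987], [-1.0, -0.001, -0.003]] pos [ 0.5711 -0.1026  0.1459] box [ 0.0003 -0.1338] F [0.1 1.7 0.1] gap -0.0003 t 2.3
heading y rel box -0.0009269246165247991
(0, 0.125, 0.145) -> [ 0.0017 -0.0005 -0.2588] n 6.2069669151190165
roll (if x down) -0.0009269246165248823
```

View pics/s2c.png

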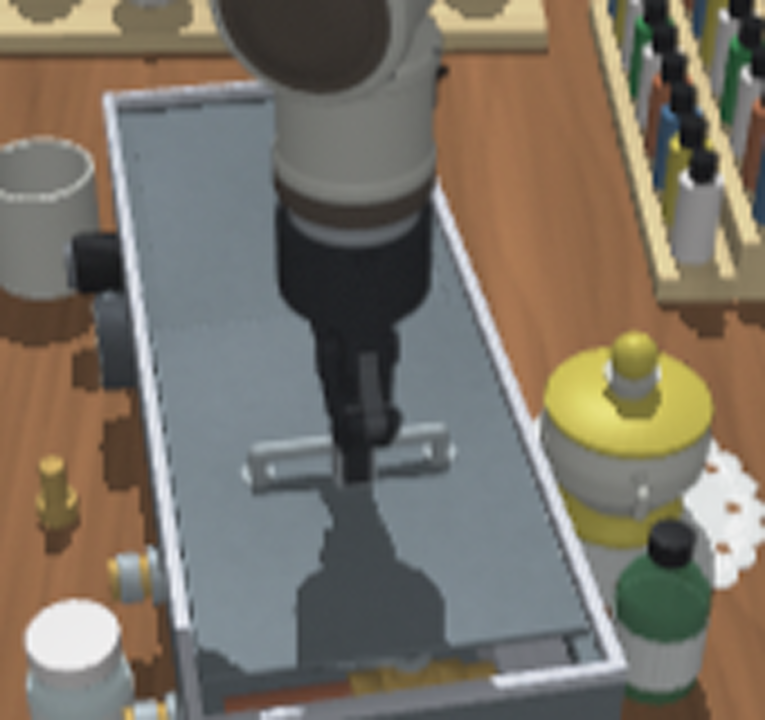

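The cover slides with the fingers against the bar at about 4 N, so I carry on.

Request:
apply_moves(
  translation=[
    [0.001,0,-0.011],
    [0.001,0,-0.022],
    [0.001,0,-0.033],
    [0.001,0,-0.044],
    [0.001,0,-0.055],
    [0.001,0,-0.066],
    [0.001,0,-0.077],
    [0.001,0,-0.088],
  ],
  roll=[0,0,0,0,0,0,0,0],
)

```text
clock: 2.97
position: [0.5574, -0.0154, 0.1458]
tool_rot: [0.459, 0.539, -0.458, 0.538]
ft_force: [0.5, -5.3, 1.9]
finger_gap: -0.0
```

Request:
apply_moves(
  translation=[
    [0.0,0,-0.011],
    [0.0,0,-0.022],
    [0.0,0,-0.033],
    [0.0,0,-0.044],
    [0.0,0,-0.055],
    [0.0,0,-0.066],
    [0.0,0,-0.077],
    [0.0,0,-0.088],
  ],
  roll=[0,0,0,0,0,0,0,0],
)

```text
clock: 3.63
position: [0.5431, 0.0726, 0.1459]
tool_rot: [0.459, 0.539, -0.458, 0.538]
ft_force: [0.3, -4.7, 0.1]
finger_gap: -0.0001
```

```bash
python3 - <<'E'
from h import *
snap('side','s3');snap('wrist','w3')
plan([(0,.125,.145)],0)
crop('s3',180,110,350,270,4.5,'s3c')
E
```

```text
tool axes [[-0.002, 0.987, 0.16], [0.004, 0.16, -0.987], [-1.0, -0.001, -0.004]] pos [0.5426 0.074  0.1456] box [0.0003 0.045 ] F [-0.9  0.2 -0.6] gap -0.0003 t 3.7333
heading y rel box 0.0009009665252729115
(0, 0.125, 0.145) -> [ 0.0009 -0.0002 -0.08  ] n 1.918579555610699
roll (if x down) 0.0009009665252728283
```

View pics/s3c.png

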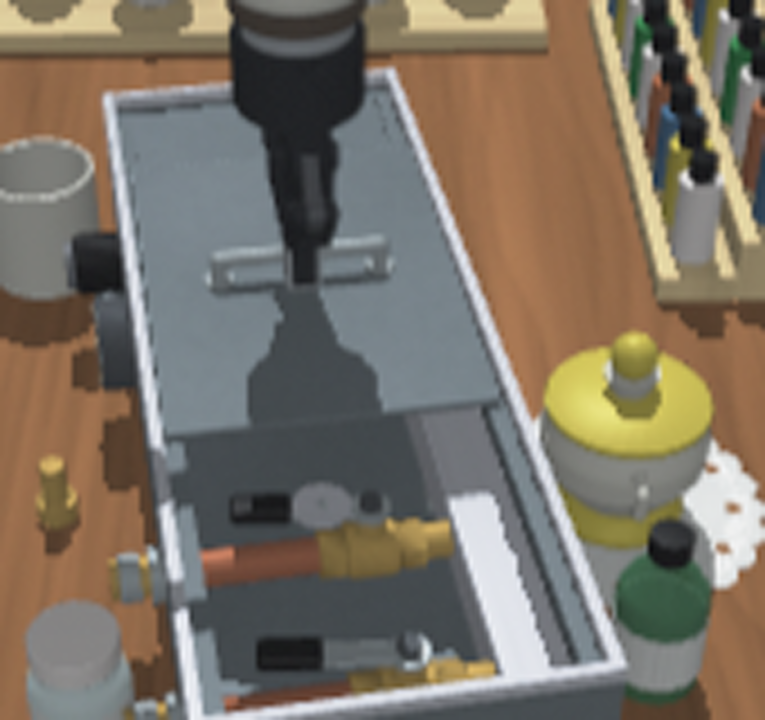

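View pics/w3.png

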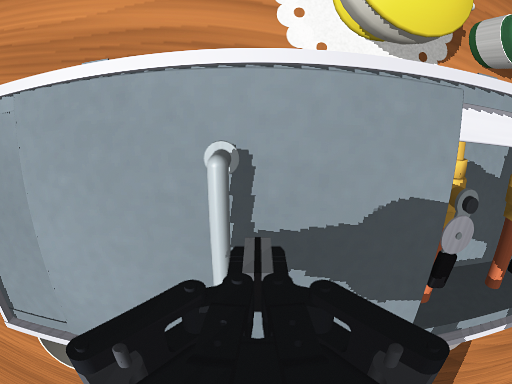

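The tagged valve is the left one (+y), with its disc near (458,235) in the wrist view. I'll measure the bar, then finish the slide.

```bash
python3 - <<'E'
from h import *
for u,v in [(218,185),(220,230)]: print(b(at('w3',u,v,.131)))
E
```

```text
[0.04141352 0.06422482]
[0.01803199 0.06428358]
```

Request:
apply_moves(
  translation=[
    [0.0,0,-0.01],
    [0.0,0,-0.021],
    [0.0,0,-0.032],
    [0.0,0,-0.043],
    [0.0,0,-0.054],
    [0.0,0,-0.063],
    [0.0,0,-0.071],
    [0.0,0,-0.077],
  ],
  roll=[0,0,0,0,0,0,0,0],
)

```text
clock: 4.4
position: [0.5299, 0.1511, 0.1456]
tool_rot: [0.459, 0.54, -0.458, 0.537]
ft_force: [0.1, -3.2, -2.0]
finger_gap: 0.0002
```

```bash
python3 - <<'E'
from h import *
snap('wrist','w4')
plan([],0)
E
```

```text
tool axes [[-0.003, 0.987, 0.161], [0.005, 0.161, -0.987], [-1.0, -0.002, -0.005]] pos [0.5296 0.152  0.1457] box [-1.000e-04  1.241e-01] F [-0.6  0.7  0.2] gap 0.0002 t 4.45
heading y rel box 0.0017982742697579823
roll (if x down) 0.0017982742697579823
```

View pics/w4.png

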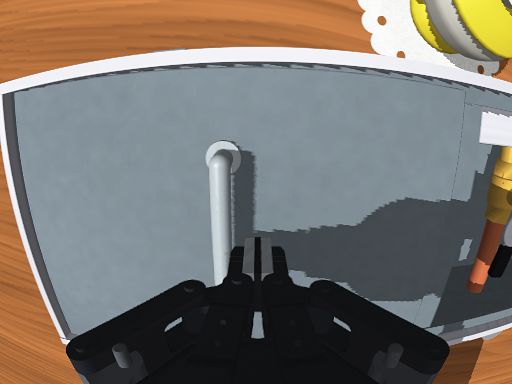

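The bar is at about 0.143, close to the stop at 0.146. I'll nudge it a little further, back off, and rise over the hatch.

Request:
apply_moves(
  translation=[
    [0,0,-0.001],
    [0,0,-0.002],
    [0,0,0.012],
    [0,0,0.03],
    [-0.03,0,0.05],
    [-0.06,0,0.08],
    [-0.09,0,0.11],
    [-0.11,0,0.14],
  ],
  roll=[0,0,0,0,0,0,0,0],
)

```text
clock: 5.12
position: [0.5533, 0.0125, 0.2581]
tool_rot: [0.46, 0.54, -0.456, 0.538]
ft_force: [0.7, -0.1, 0.3]
finger_gap: -0.0004
```

```bash
python3 - <<'E'
from h import *
snap('wrist','w5');snap('top','t5');snap('side','s5')
plan([],0)
crop('t5',230,130,400,280,4.5,'t5c')
crop('s5',180,110,350,270,4.5,'s5c')
E
```

```text
tool axes [[0.002, 0.988, 0.157], [0.005, 0.157, -0.988], [-1.0, 0.003, -0.005]] pos [0.554  0.0115 0.2574] box [ 0.0016 -0.0185] F [ 0.2  0.8 -0.9] gap 0.0001 t 5.2667
heading y rel box -0.0018945339765304992
roll (if x down) -0.0018945339765306102
```

View pics/w5.png

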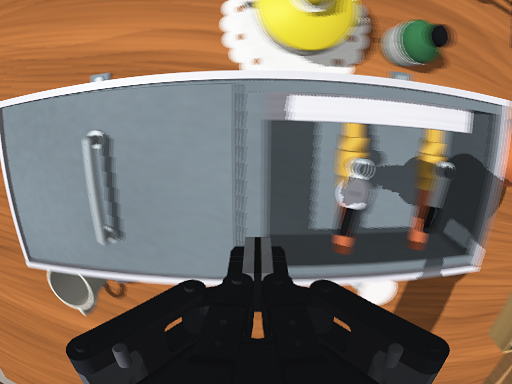

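View pics/t5c.png

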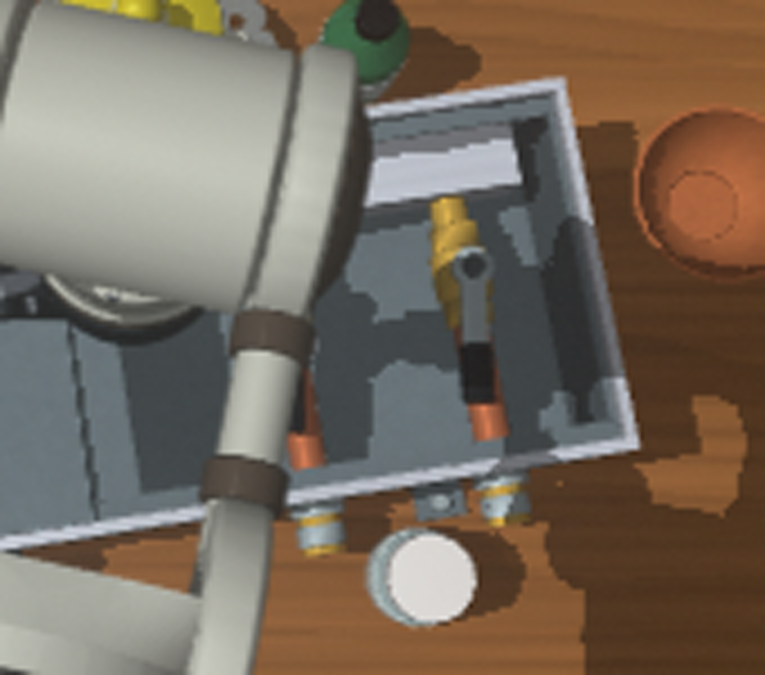

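View pics/s5c.png

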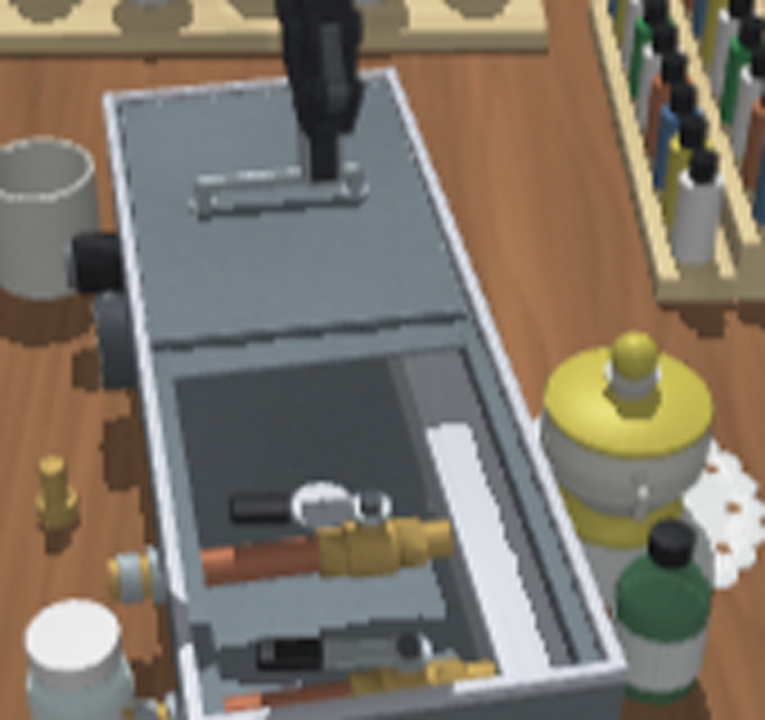

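The cover is fully aside and the hatch is open. The wrist picture came out blurred, so I'll retake it now that the arm has settled.

```bash
python3 - <<'E'
from h import *
snap('wrist','w6')
crop('w6',250,80,510,280,3,'w6c')
E
```

```text
(no output)
```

View pics/w6c.png

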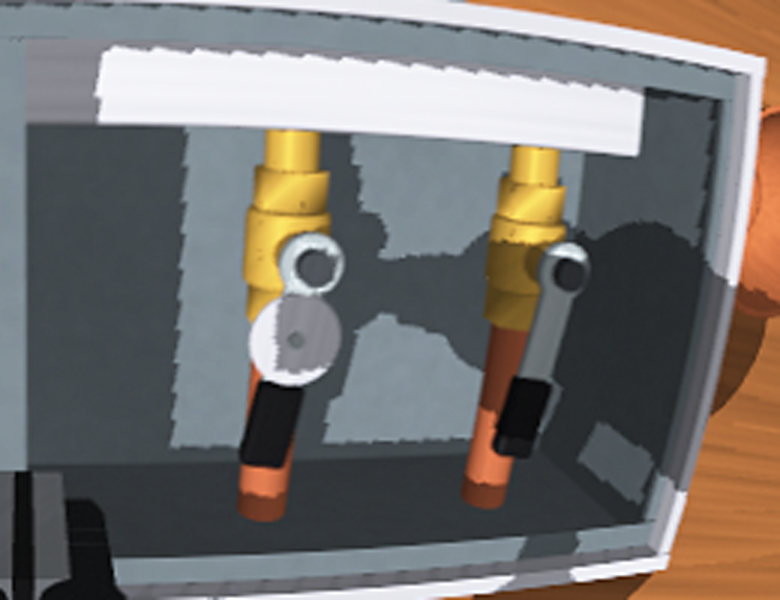

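```bash
python3 - <<'E'
from h import *
f=lambda n,u,v,h,F='w6',ox=250,oy=80,k=3: print(n,b(at(F,ox+u/k-.5,oy+v/k-.5,h)).round(4))
f('piv',316,266,.09);f('tag',295,340,.086);f('slv',272,425,.0865);f('slv end L',244,460,.0865);f('slv end R',281,466,.0865);f('slv top L',262,382,.0865)
f('ppiv',569,272,.09);f('pslv top',527,405,.0865);f('pend',512,440,.0865)
# s5 for check
g=lambda n,u,v,h:f(n,u,v,h,'s5',180,110,4.5)
g('s tag',322,505,.086);g('s piv',371,505,.09);g('s slv',262,505,.0865);g('s ppiv',409,645,.09);g('s pslv',290,653,.0865);g('s hatch edge',175,380,.11);g('s hatch far',465,347,.11)
f('t ppiv',473,263,.09,'t5',230,130,4.5);f('t pslv',478,372,.0865,'t5',230,130,4.5)
E
```

```text
piv [ 0.0149 -0.1171]
tag [-0.013  -0.1132]
slv [-0.0453 -0.1076]
slv end L [-0.0592 -0.0984]
slv end R [-0.0621 -0.113 ]
slv top L [-0.0285 -0.1022]
ppiv [ 0.0153 -0.2222]
pslv top [-0.0396 -0.2153]
pend [-0.0546 -0.2115]
s tag [-0.0137 -0.1153]
s piv [ 0.0122 -0.1242]
s slv [-0.0465 -0.1099]
s ppiv [ 0.0123 -0.2288]
s pslv [-0.0474 -0.2204]
s hatch edge [-0.0844 -0.0215]
s hatch far [ 0.0881 -0.021 ]
t ppiv [ 0.0128 -0.2266]
t pslv [-0.0483 -0.2185]
```

Tagged pivot is at about (0.013, -0.120) in the box frame, with the lever at about 0.17 rad. There's a clear gap between the two levers, so I'll go down at (-0.046, -0.160).

```bash
python3 - <<'E'
from h import *
plan([(-.046,-.16,.20),(-.046,-.16,.155),(-.046,-.16,.095)],0)
E
```

```text
tool axes [[-0.001, 0.987, 0.159], [0.006, 0.159, -0.987], [-1.0, -0.0, -0.006]] pos [0.5527 0.013  0.2553] box [ 0.0006 -0.0168] F [-0.   0.8  0.1] gap 0.0001 t 5.3167
heading y rel box -0.00017430151530564708
(-0.046, -0.16, 0.2) -> [ 0.0544 -0.0465  0.1436] n 3.84687801817338
(-0.046, -0.16, 0.155) -> [ 0.0994 -0.0465  0.1438] n 4.3388531132034505
(-0.046, -0.16, 0.095) -> [ 0.1594 -0.0465  0.1442] n 5.27429758541298
roll (if x down) -0.0001743015153055083
```

Request:
apply_moves(
  translation=[
    [0,-0.01,0.03],
    [0,-0.02,0.06],
    [0,-0.035,0.095],
    [0.02,-0.0465,0.125],
    [0.05,-0.0465,0.1437],
    [0.08,-0.0465,0.1437],
    [0.1,-0.0465,0.1438],
    [0.1,-0.0465,0.1438],
  ],
  roll=[0,0,0,0,0,0,0,0],
)

```text
clock: 5.98
position: [0.5253, -0.1325, 0.1474]
tool_rot: [0.459, 0.545, -0.458, 0.532]
ft_force: [-0.9, 1.2, 0.4]
finger_gap: -0.0002
```

```bash
python3 - <<'E'
from h import *
manip.grab_frame('top');snap('wrist','w7');snap('side','s7')
plan([(-.046,-.16,.095)],0)
crop('w7',150,80,410,280,3,'w7c')
crop('s7',180,110,350,270,4.5,'s7c')
E
```

```text
tool axes [[-0.001, 0.987, 0.16], [0.007, 0.16, -0.987], [-1.0, -0.0, -0.007]] pos [ 0.5299 -0.1347  0.1548] box [-0.0456 -0.159 ] F [0.3 0.  0.5] gap -0.0004 t 6.1333
heading y rel box 0.0010628702403319146
(-0.046, -0.16, 0.095) -> [ 0.0598 -0.0004  0.0014] n 1.4343176154450725
roll (if x down) 0.0010628702403319146
```

View pics/w7c.png

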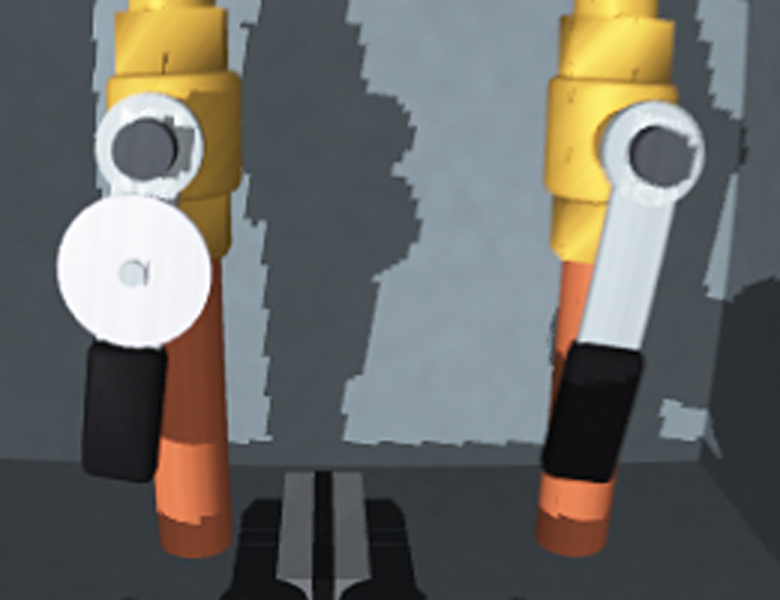

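View pics/s7c.png

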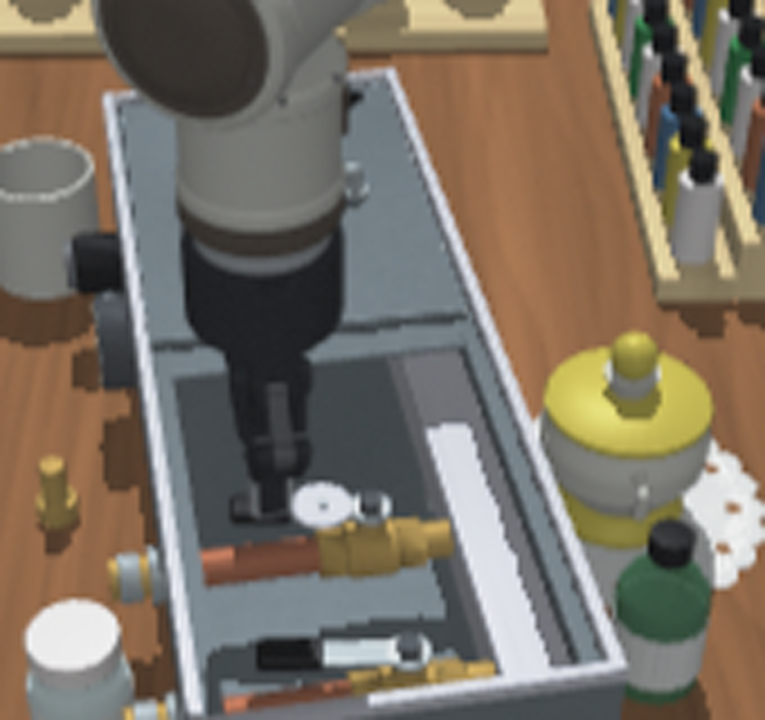

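```bash
python3 - <<'E'
from h import *
f=lambda n,u,v,h,F='w7',ox=150,oy=80,k=3: print(n,b(at(F,ox+u/k-.5,oy+v/k-.5,h)).round(4))
f('piv',146,150,.09);f('ring',150,146,.0855);f('tag',133,271,.087);f('slv',124,412,.0865);f('tag edgeL',57,270,.087);f('tag edge R',212,270,.087)
f('ppiv',662,155,.09);f('pslv',597,412,.0865);f('slvR',162,412,.0865);f('pslvL',558,412,.0865)
f('fingertip',322,472,.13)
E
```

```text
piv [ 0.0138 -0.1203]
ring [ 0.0141 -0.1202]
tag [-0.0123 -0.1156]
slv [-0.0453 -0.1111]
tag edgeL [-0.012  -0.0985]
tag edge R [-0.0122 -0.1327]
ppiv [ 0.0145 -0.2267]
pslv [-0.0448 -0.2187]
slvR [-0.0451 -0.12  ]
pslvL [-0.0447 -0.2093]
fingertip [-0.0371 -0.1566]
```

Request:
apply_moves(
  translation=[
    [0.015,0,0.001],
    [0.03,0,0.001],
    [0.045,0,0.001],
    [0.055,0,0.001],
    [0.059,0,0.001],
    [0.059,0,0.001],
  ],
  roll=[0,0,0,0,0,0],
)

```text
clock: 6.63
position: [0.5301, -0.135, 0.0959]
tool_rot: [0.459, 0.541, -0.457, 0.537]
ft_force: [0.5, -0.4, -0.6]
finger_gap: 0.0002
```

```bash
cat >> h.py <<'E'
P=np.array([.014,-.1203]);PP=np.array([.0145,-.2267])
def arc(th,dz=.0945):
    out=[]
    for t in th:
        r=.054+(.073-.054)*np.clip(t/1.57,0,1)
        d=np.array([-np.cos(t),np.sin(t)]);n=np.array([np.sin(t),np.cos(t)])
        c=P+r*d-n*.009-[.011,.0143]; out.append((round(c[0],4),round(c[1],4),dz))
    return out
E
python3 - <<'E'
from h import *
plan(arc([-.05,.1,.2,.35,.5,.65,.8,.95,1.1,1.25,1.4,1.5,1.57]),0)
E
```

```text
tool axes [[-0.002, 0.987, 0.161], [0.007, 0.161, -0.987], [-1.0, -0.0, -0.007]] pos [ 0.5301 -0.135   0.0959] box [-0.0454 -0.1593] F [ 0.5 -0.4 -0.6] gap 0.0002 t 6.6333
heading y rel box 0.0016402900638740059
(np.float64(-0.0505), np.float64(-0.1463), 0.0945) -> [ 0.0015 -0.0051 -0.013 ] n 0.33596006750237817
(np.float64(-0.0528), np.float64(-0.138), 0.0945) -> [ 0.0015 -0.0074 -0.0213] n 0.5411857265060493
(np.float64(-0.0541), np.float64(-0.1322), 0.0945) -> [ 0.0016 -0.0087 -0.0271] n 0.6827786144484911
(np.float64(-0.0548), np.float64(-0.1231), 0.0945) -> [ 0.0016 -0.0093 -0.0362] n 0.8969230025223816
(np.float64(-0.054), np.float64(-0.1137), 0.0945) -> [ 0.0017 -0.0085 -0.0456] n 1.112701452928385
(np.float64(-0.0517), np.float64(-0.1043), 0.0945) -> [ 0.0018 -0.0062 -0.055 ] n 1.3273800840667875
(np.float64(-0.0478), np.float64(-0.0952), 0.0945) -> [ 0.0018 -0.0023 -0.0641] n 1.5379963160738368
(np.float64(-0.0424), np.float64(-0.0866), 0.0945) -> [ 0.0019  0.0031 -0.0727] n 1.7445941842391717
(np.float64(-0.0356), np.float64(-0.0787), 0.0945) -> [ 0.0019  0.0099 -0.0805] n 1.946763408100965
(np.float64(-0.0273), np.float64(-0.0718), 0.0945) -> [ 0.002   0.0182 -0.0874] n 2.1424000646500283
(np.float64(-0.0179), np.float64(-0.0662), 0.0945) -> [ 0.002   0.0277 -0.093 ] n 2.3276210018626657
(np.float64(-0.0111), np.float64(-0.0633), 0.0945) -> [ 0.002   0.0345 -0.0959] n 2.4443337048936216
(np.float64(-0.0061), np.float64(-0.0616), 0.0945) -> [ 0.002   0.0395 -0.0976] n 2.5250167872344673
roll (if x down) 0.0016402900638738949
```

Request:
apply_moves(
  translation=[
    [0.001,-0.005,-0.012],
    [0.001,-0.0075,-0.02],
    [0.0015,-0.009,-0.026],
    [0.0015,-0.0095,-0.033],
    [0.0015,-0.009,-0.04],
    [0.0015,-0.008,-0.047],
    [0.0015,-0.0055,-0.0545],
    [0.0015,-0.0025,-0.062],
  ],
  roll=[0,0,0,0,0,0,0,0],
)

```text
clock: 7.3
position: [0.5187, -0.0753, 0.096]
tool_rot: [0.459, 0.539, -0.457, 0.538]
ft_force: [0.2, -6.4, -0.4]
finger_gap: -0.0003
```

```bash
python3 - <<'E'
from h import *
snap('side','s8');snap('wrist','w8')
crop('s8',180,110,350,270,4.5,'s8c');crop('w8',100,80,360,280,3,'w8c')
plan(arc([.8,.95,1.1,1.25,1.4,1.5,1.57]),0)
E
```

```text
tool axes [[0.0, 0.987, 0.162], [0.005, 0.162, -0.987], [-1.0, 0.001, -0.005]] pos [ 0.5185 -0.0742  0.0958] box [-0.0471 -0.0974] F [ 0.4 -1.   0.8] gap -0.0001 t 7.4
heading y rel box 0.0028217282529008902
(np.float64(-0.0478), np.float64(-0.0952), 0.0945) -> [ 0.0013 -0.0007 -0.0022] n 0.06295293492144273
(np.float64(-0.0424), np.float64(-0.0866), 0.0945) -> [ 0.0013  0.0048 -0.0108] n 0.28430808185652023
(np.float64(-0.0356), np.float64(-0.0787), 0.0945) -> [ 0.0014  0.0116 -0.0187] n 0.5276577793192353
(np.float64(-0.0273), np.float64(-0.0718), 0.0945) -> [ 0.0014  0.0199 -0.0255] n 0.7771093921273833
(np.float64(-0.0179), np.float64(-0.0662), 0.0945) -> [ 0.0015  0.0293 -0.0311] n 1.0256961457245382
(np.float64(-0.0111), np.float64(-0.0633), 0.0945) -> [ 0.0015  0.0361 -0.034 ] n 1.1900364695830343
(np.float64(-0.0061), np.float64(-0.0616), 0.0945) -> [ 0.0015  0.0411 -0.0357] n 1.306188072333015
roll (if x down) 0.0028217282529010568
```

View pics/s8c.png

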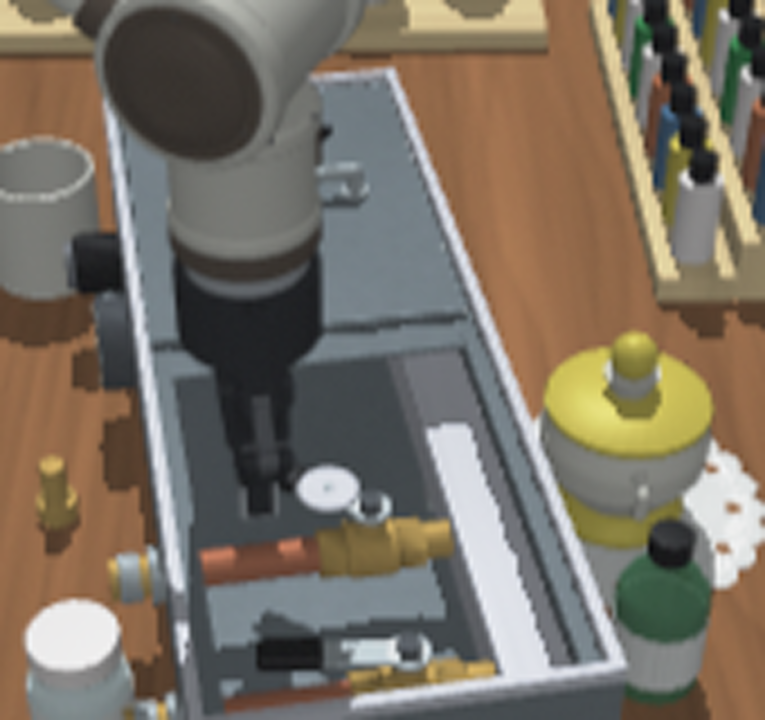

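View pics/w8c.png

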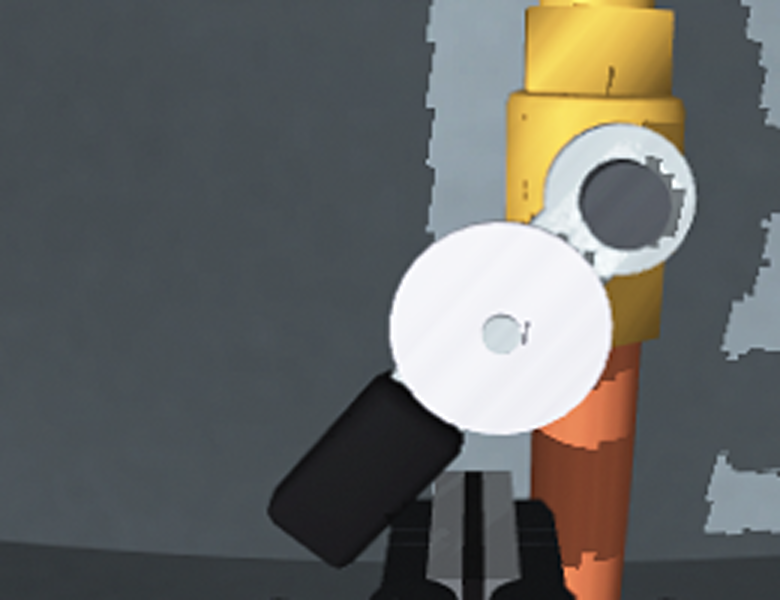

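The lever is turning as planned, now at about 45°, with the fingers on the sleeve. I'll carry the arc on.

Request:
apply_moves(
  translation=[
    [0.001,0.001,-0.006],
    [0.001,0.005,-0.012],
    [0.001,0.0105,-0.0185],
    [0.001,0.0165,-0.0235],
    [0.001,0.0225,-0.0275],
    [0.001,0.0285,-0.031],
    [0.001,0.034,-0.0335],
    [0.001,0.038,-0.035],
  ],
  roll=[0,0,0,0,0,0,0,0],
)

```text
clock: 8.07
position: [0.5493, -0.0338, 0.0945]
tool_rot: [0.458, 0.541, -0.457, 0.537]
ft_force: [-3.2, -4.1, -0.3]
finger_gap: -0.0003
```

```bash
python3 - <<'E'
from h import *
snap('side','s9');snap('wrist','w9')
crop('s9',180,110,350,270,4.5,'s9c');crop('w9',100,80,360,280,3,'w9c')
plan(arc([1.5,1.57]),0)
E
```

```text
tool axes [[-0.002, 0.987, 0.162], [0.005, 0.162, -0.987], [-1.0, -0.001, -0.005]] pos [ 0.5496 -0.0334  0.0946] box [-0.0099 -0.0621] F [-2.7 -1.2 -0.4] gap -0.0003 t 8.1667
heading y rel box 0.0031097375853553766
(np.float64(-0.0111), np.float64(-0.0633), 0.0945) -> [ 0.0001 -0.0012  0.0012] n 0.04083563077643156
(np.float64(-0.0061), np.float64(-0.0616), 0.0945) -> [ 0.0001  0.0038 -0.0005] n 0.09147058723881138
roll (if x down) 0.0031097375853552656
```

View pics/w9c.png

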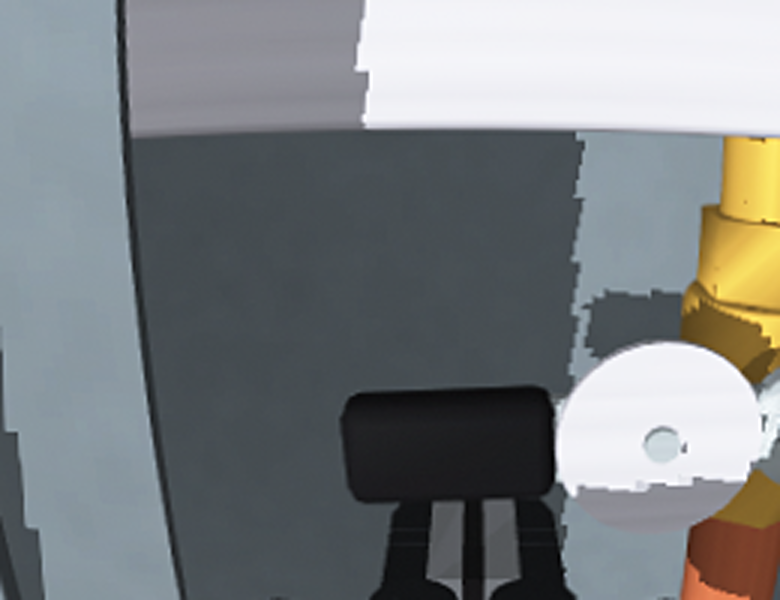

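It's almost square. Next I push slowly to the stop and watch the force.

Request:
apply_moves(
  translation=[
    [0,0.0015,0],
    [0,0.003,0],
    [0,0.0045,0],
    [0,0.006,0],
  ],
  roll=[0,0,0,0],
)

```text
clock: 8.5
position: [0.5529, -0.0323, 0.0943]
tool_rot: [0.457, 0.543, -0.458, 0.535]
ft_force: [-17.7, -3.2, 11.8]
finger_gap: 0.0002
```

```bash
python3 - <<'E'
from h import *
plan([],0)
snap('wrist','w10')
crop('w10',100,80,360,280,3,'w10c')
f=lambda n,u,v,h,F='w10',ox=100,oy=80,k=3: print(n,b(at(F,ox+u/k-.5,oy+v/k-.5,h)).round(4))
E
```

```text
tool axes [[-0.009, 0.987, 0.163], [0.006, 0.163, -0.987], [-1.0, -0.008, -0.007]] pos [ 0.5529 -0.0323  0.0943] box [-0.0064 -0.0615] F [-17.7  -3.2  11.8] gap 0.0002 t 8.5
heading y rel box 0.003778840355984553
roll (if x down) 0.003778840355984414
```

View pics/w10c.png

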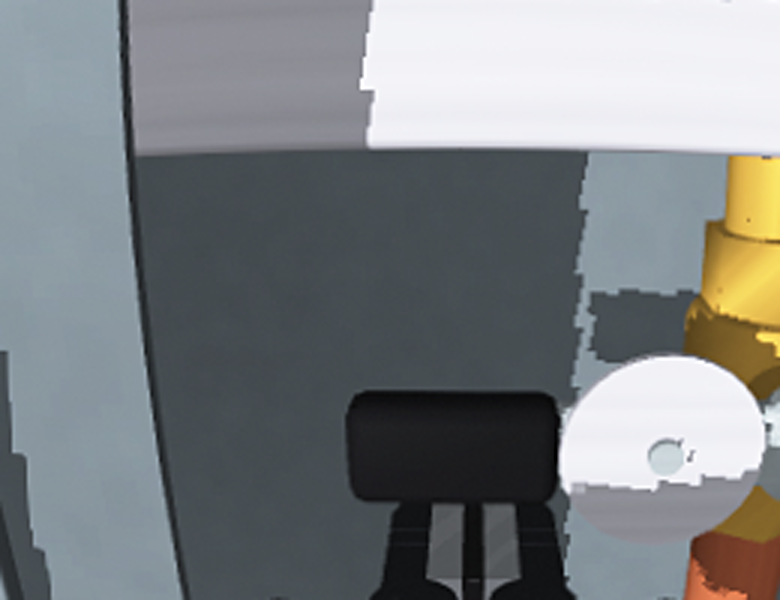

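The force rose from about 3 N to 18 N at the predicted shut position, and the sleeve looks square, so the lever is on its stop. I back off, rise, and move clear.

Request:
apply_moves(
  translation=[
    [0,-0.008,0],
    [0,-0.02,0],
    [-0.015,-0.024,0],
    [-0.04,-0.024,0],
    [-0.07,-0.024,0],
    [-0.105,-0.024,0],
    [-0.14,-0.024,0],
    [-0.16,-0.024,0],
  ],
  roll=[0,0,0,0,0,0,0,0],
)

```text
clock: 9.22
position: [0.5325, -0.0372, 0.2594]
tool_rot: [0.458, 0.541, -0.457, 0.538]
ft_force: [1.2, -0.6, 0.1]
finger_gap: 0.0
```

Request:
apply_moves(
  translation=[
    [0,-0.025,0.01],
    [0,-0.06,0.02],
    [0,-0.095,0.03],
    [0,-0.13,0.04],
    [0,-0.16,0.05],
    [0,-0.18,0.06],
    [0,-0.18,0.06],
    [0,-0.18,0.06],
  ],
  roll=[0,0,0,0,0,0,0,0],
)

```text
clock: 9.88
position: [0.3647, -0.1261, 0.2597]
tool_rot: [0.459, 0.539, -0.457, 0.538]
ft_force: [-0.5, -0.2, 0.9]
finger_gap: 0.0
```

```bash
python3 - <<'E'
from h import *
manip.grab_frame('top');snap('wrist','w11');snap('side','s11');snap('top','t11')
plan([],0)
crop('t11',110,120,380,280,2.9,'t11c')
crop('s11',170,110,350,270,4.4,'s11c')
E
```

```text
tool axes [[-0.001, 0.986, 0.164], [0.005, 0.164, -0.986], [-1.0, -0.0, -0.005]] pos [ 0.3654 -0.1253  0.2594] box [-0.2064 -0.1235] F [ 0.1  0.6 -0.4] gap -0.0003 t 10.0833
heading y rel box 0.005187371410135755
roll (if x down) 0.00518737141013581
```

View pics/w11.png

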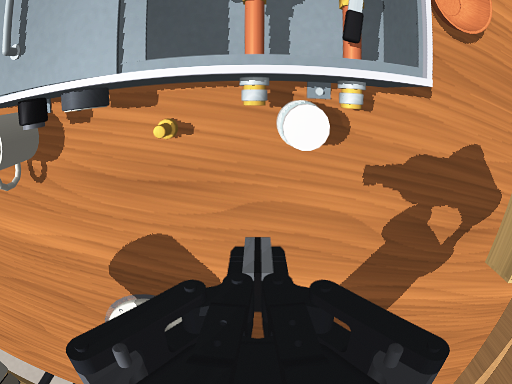

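View pics/t11c.png

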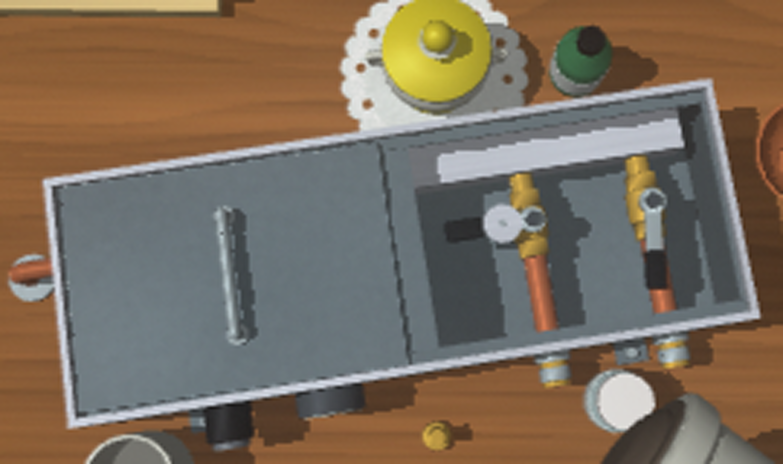

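View pics/s11c.png

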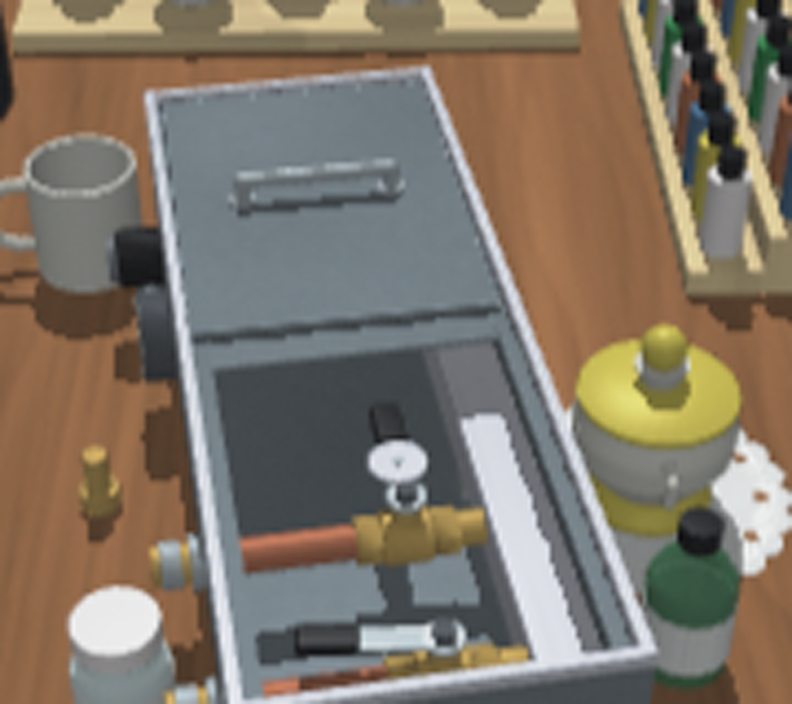

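```bash
python3 - <<'E'
from h import *
f=lambda u,v,h: b(at('t11',110+u/2.9-.5,120+v/2.9-.5,h))
p=f(534,219,.09);s=f(463,229.5,.0865);print('tag',p,s,np.arctan2(s[1]-p[1],-(s[0]-p[0])))
p=f(653,201,.09);s=f(655,270,.0865);print('plain',p,s,np.arctan2(s[1]-p[1],-(s[0]-p[0])))
print('bar',f(226,210,.133),f(239,335,.133))
E
```

```text
tag [ 0.01083487 -0.12003456] [ 0.01164839 -0.05729545] 1.5837623395932157
plain [ 0.01058966 -0.22634179] [-0.04926711 -0.217424  ] 0.14789763105581186
bar [0.05200877 0.13854311] [-0.0524579   0.14091655]
```

```bash
python3 -c "
from rig import manip
print(manip.job_done())"
```

```text
the job is handed in; nothing more can be done
None
```

I slid the cover fully aside, shut the tagged valve, and handed the job in at about 10 s of the 51 s allowed. The hand-in gives no verdict. All of it was done by pushing with the closed fingertips, and nothing was gripped.

- **Cover:** it took about 5 N at the handle bar. It now lies in its tracks at about y +0.14 m in the box frame by my last pictures (they read 0.139 to 0.143). The stop is at +0.146 and the hatch is clear from +0.117.
- **Tagged valve:** this was the left one (+y). I pushed its lever clockwise until the force rose from about 3 N to 18 N at its stop. The final top view gives about 1.58 rad, against 1.571 for fully shut.
- **Untagged valve:** its lever reads 0.148 rad now. My earlier close-up gave about 0.13, a difference within measuring error, and I never touched it.
- **Everything else:** the pots, jars and other things look undisturbed in the last pictures. The hand is clear in front of the box at z 0.26 m, with no contact force.

My pivot measurements differed by up to about 7 mm between the first, more distant camera views. I used the close wrist view, and the final contact position matched it.

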